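# Stand the bench display up on its kickstand

## Task

The bench display lies face down on the grey riser with its top edge jutting out over one side of it. While it lies there, unfold the kickstand leg on its back fully to its stop by the orange tab; then tip the display up by its overhanging top edge, lower edge against the black stop strip, until it goes past upright and stands by itself on the riser, leaning back on its open leg, with its lower edge at the strip and square to it. Don't fling or drop the display, and leave the tip box, blue bottle and clear pot undisturbed.

Things in the scene. Friction and masses are not known exactly. Their poses are not given: they have to be found in the camera images.
- riser: Fixed grey board 250 (x) x 220 (y) x 30 mm high on the bench; origin under its centre, z up; the display juts out over its -x side (the near side), which faces roughly to the robot's right. Across its top runs a black stop strip 8 mm thick in x, 200 mm long in y, 14 mm high, its near face at x = -10 mm.
- strip_front (a point): Middle of the near face of the stop strip, at the level of the riser's top (30 mm above the bench). Axes as riser.
- display: Loose white panel, 160 (x) x 150 (y) x 12 mm, about 0.45 kg with its leg (varies by a third). Origin at the centre of the screen face. At first it lies screen down on the riser, within 0.06 rad of square: z (out of the back) up, +x to its lower (rubber) edge. It slides if pushed; the strip stops it. Standing on the open leg it leans back about 22 degrees, z then along the riser's +x and a little down.
- display_top_edge (a point): Middle of the top edge on the screen face: x = -80 mm in the display's frame. At first it juts out 50 to 62 mm beyond the riser's near side, its underside 30 mm clear of the bench: room for shut fingertips on a tilted approach.
- display_lower_edge (a point): Middle of the lower edge's end face, half way through the 12 mm thickness: x = +80, z = 6 mm in the display's frame. At first 8 to 15 mm short of the strip.
- leg (a joint): Hinge of the kickstand leg: 0 folded flat on the back, stop at 0.70 rad fully open. Starts at 0.02 to 0.2. Friction (about 0.05 Nm) holds it where it is left. Pulled past the stop it lifts the display; let down with a jolt, it folds back a little. It opens by its free end rising from the back, about an axis parallel to the panel's y.
- leg_hinge (a point): On the hinge axis, x = -38, y = 0, z = 17 mm in the display's frame. Its axes are the leg's: x along the leg to its free end, z out of its outer side.
- leg_tab (a point): Point to pinch on the orange pull tab, 90 mm along the leg from the hinge axis and 30 mm out. A fin 10 mm wide (y), 24 mm long (x), its top 40 mm out from the hinge axis; the leg plate is 50 mm wide, its outer face 3 mm out. Pinched across y from above, it turns stiffly between the pads as the leg opens, unless the gripper tilts along.
- leg_tip (a point): Centre of the round rubber foot (radius 4 mm) at the leg's free end, 108 mm from the hinge axis.
- tip_box: Bystander: blue box with yellow top, 75 x 55 x 53 mm, behind the riser (at its +x side); origin under its centre.
- dye_bottle: Bystander: blue bottle, 34 mm across, 75 mm tall, beside the riser (at its -y side, away from the robot); origin under its centre. It may change places with the pot.
- sample_pot: Bystander: clear open pot, 52 mm across, 50 mm tall, beside the riser (at its -y side, away from the robot); origin under its centre.
Things that resemble listed ones, but are neither listed nor needed, are in the scene too. There is more than one size of the display; the one meant has the size given above.

How it is judged:
On the way:
1. the leg is unfolded to its stop (0.64 rad or more) while the display still lies face down (value of joint leg above 0.64 rad and angle between display's own z axis and vertical below 0.35 rad), for 0.2 s.
At the end, for the whole second after the job is handed in: Leg open 0.64 rad or more, its foot on the riser behind the strip; display at rest, screen to the near side, leaning back 10 to 33 degrees; mid lower edge on the riser, at most 22 mm before the strip, within 50 mm of its middle, parallel within 0.15 rad; bystanders within 30 mm, upright (value of joint leg above 0.64 rad and angle between display's own z axis and vertical between 1.75 and 2.15 rad and angle between display's own x axis and vertical above 2.55 rad and z of leg_tip in the frame of riser between 0.028 and 0.04 m and x of leg_tip in the frame of riser between 0.02 and 0.125 m and x of display_lower_edge in the frame of strip_front between -0.022 and 0.002 m and y of display_lower_edge in the frame of strip_front between -0.05 and 0.05 m and z of display_lower_edge in the frame of strip_front between -0.002 and 0.012 m and angle between the y axis of display and the y axis of riser, either way round below 0.15 rad and linear speed of display below 0.02 m/s and angular speed of display below 0.1 rad/s); the robot touches nothing.
It fails at once if the pipette-tip box is pushed more than 30 mm or knocked over (distance of tip_box from where it was at the start of the episode above 0.03 m or angle between tip_box's own z axis and vertical above 0.5 rad).
It fails at once if the blue bottle is pushed more than 30 mm or knocked over (distance of dye_bottle from where it was at the start of the episode above 0.03 m or angle between dye_bottle's own z axis and vertical above 0.5 rad).
It fails at once if the clear pot is pushed more than 30 mm or knocked over (distance of sample_pot from where it was at the start of the episode above 0.03 m or angle between sample_pot's own z axis and vertical above 0.5 rad).
It fails at once if the display is flung or dropped (turns faster than 6 rad/s) (angular speed of display above 6 rad/s).
It also fails if it takes over 67 s, if anything falls off the work surface, if the arm or the gripper's body presses on something with over 40 N, if the wrist force passes 120 N, or if a joint passes its speed limit or range.

## Robot

A 6-joint arm with a two-finger parallel gripper is mounted at the origin on the work surface. World frame = base frame: x ahead of the robot, y to its left, z up, the work surface at z = 0. Lengths are in m, angles in rad, forces in N, time in s.
With the tool pointing down it reaches from about 0.375 to 0.9 m from the base axis. Payload 3.1 kg.
Tool frame: the origin (TCP) lies on the centre line of the jaws, within the pads' length; the fingertips stand robot.nose_length ahead of it and the grasp point (between the pads) lies 6 mm ahead of it (robot.nose_length is the distance from the TCP to the fingertips, in m); z points along the fingers, y is the line along which they close (so a half turn about z gives the same grasp; the last joint's range is limited). The gripper opens to 87 mm and grips with 3 to 60 N. Pads are 19 mm wide; open, the fingers measure 117 mm over their backs; the gripper's body (75 mm by 190 mm) begins 51 mm behind the grasp point.
Start: joints at [1.028, 0.527, 1.433, -0, 1.181, -0.178], TCP at [0.222, 0.584, 0.208] pointing down, gripper open.
Joint ranges: [-3.08, 3.08], [-0.75, 2.2], [0.22, 2.44], [-1.43, 4.57], [0, 2.65], [-2.85, 2.85]. Speed limits (rad/s): [2.79, 2.79, 3.14, 3.14, 3.14, 3.14].

## Interface

Orientations are given as a unit quaternion [x, y, z, w].
In Python, from rig import robot gives the robot as it stands.
- The arm moves only by the shell command python3 -m crank 'ROWS' [FORCE]. ROWS is JSON, one flat list of numbers, 7 for each row, row after row: the shift along the tool's x, y, z in mm, then the turn, a rotation vector about the tool's x, y, z in degrees, then the closure in counts, from 0 (fully open) to 255 (shut). In form: [x, y, z, ax, ay, az, fingers, x, y, z, ax, ay, az, fingers, ...]. A call has exactly 5 rows; each row is the pose to reach, as a shift and turn from the pose commanded when the call began, along the tool's axes at that moment; what a row does not reach only later rows make up. A row lasts 1/12 s, in which the tool goes at most 41.7 mm and 7.16 degrees, less where a joint would pass 70% of its speed; a pose out of reach is approached as far as the arm can. A call with a gripper value outside its range is refused whole. The fingers move at their own pace and stop on an object; FORCE is the grip in N (left out, the last holds). Time passes only in rows, so rows that repeat a pose let the fingers close, or fill a call up. It gives the time, the measured TCP pose, the force, the opening and the grip force at its end, in the units of the state.
- robot.get_obs(): the state, without advancing time (a new reading comes with each control period).
- robot.camera(name): name is "scene" or "side" or "wrist"; returns a dict with "pixels" (384x512x3 uint8, red, green, blue), "intrinsics" (3x3 intrinsics, pixels), "extrinsics" (4x4, takes a point from camera to world coordinates); the wrist camera has in their place "mount" (4x4, takes a point from camera to tool coordinates, whose origin is the TCP and whose axes are the flange's). Camera axes: x right, y down, z forward; pixel columns grow to the right and rows downward; lengths in m; the calibration is good to about 2 mm. A picture is of the moment at which its call begins: read the wrist's pose just before it. There is no depth.
- robot.hand_in(): hands the job in; it is judged then, once.
The state is a dict: "time": time; "q": joint angles; "joint_velocities": joint speeds; "joint_torque": joint torques, N m; "position": TCP position; "tool_rot": TCP orientation; "ft_force": force on the tool from outside, world axes, zero at the start; "moment": the same for the moment, N m; "grip_width": finger opening in m; "grip_force": force on a finger pad.
Only numpy, scipy, OpenCV 4.12 (cv2) and the standard library are available. Lean on these libraries where they do the work, as an engineer would, in place of code of your own. Each camera call takes 0.05 s, during which the arm holds its last target. There are 200 camera calls.

## Working session

There is one attempt and no reset: what is moved stays moved. The work goes in short steps, Python scripts to look and compute and a shell command to move; the robot and the scene stay as the last step left them, time stands still between calls to the robot, and variables do not carry over. Pictures are saved under pics/ and viewed, at most 10 in all, crops included, and the job is handed in when it is done.

```bash
ls; mkdir -p pics
python3 - <<'E'
from rig import robot
import cv2,numpy as np
print(robot.nose_length, robot.get_obs())
for n in ["scene","side","wrist"]:
    c=robot.camera(n); cv2.imwrite(f"pics/{n}0.png",c["pixels"][:,:,::-1]); np.savez(f"pics/{n}0.npz",**{k:v for k,v in c.items() if isinstance(v,np.ndarray)})
    print(n,{k:np.round(v,3).tolist() for k,v in c.items() if k!="pixels"})
a=cv2.imread("pics/scene0.png");b=cv2.imread("pics/side0.png")
cv2.imwrite("pics/both0.png",cv2.resize(np.vstack([a,b]),(400*2,600*2))[:0] if 0 else np.vstack([a,b])[:,:])
E
```

```text
pics
0.025 {'time': 0.0, 'q': array([ 1.02851694e+00,  5.28500789e-01,  1.43392268e+00, -1.09445608e-05,
        1.18138010e+00, -1.78464497e-01]), 'joint_velocities': array([-1.86093195e-03, -9.70554915e-05, -1.17342601e-04,  1.88552296e-03,
        1.39709785e-03,  7.37316680e-04]), 'joint_torque': array([ 6.38904676e-04, -4.40025795e+01, -1.76600486e+01,  6.33775955e-02,
        5.82684169e-02, -1.67870544e-04]), 'position': array([0.22195032, 0.58343516, 0.20724392]), 'tool_rot': array([ 1.80903712e-01,  9.83500191e-01, -1.03623635e-03, -3.85074771e-04]), 'ft_force': array([-0.20005225,  0.38953272, -0.07313765]), 'moment': array([ 0.01002934, -0.04695871,  0.00936162]), 'grip_force': 0.0, 'grip_width': 0.08716878854245402}
scene {'intrinsics': [[381.919, 0.0, 251.801], [0.0, 381.919, 195.349], [0.0, 0.0, 1.0]], 'extrinsics': [[0.76, 0.505, -0.409, 0.988], [0.65, -0.6, 0.466, -0.352], [-0.01, -0.62, -0.784, 0.736], [0.0, 0.0, 0.0, 1.0]]}
side {'intrinsics': [[359.82, 0.0, 258.765], [0.0, 359.82, 189.296], [0.0, 0.0, 1.0]], 'extrinsics': [[0.757, -0.504, 0.415, 0.382], [-0.653, -0.575, 0.493, -0.291], [-0.01, -0.644, -0.765, 0.582], [0.0, 0.0, 0.0, 1.0]]}
wrist {'intrinsics': [[317.72, 0.0, 253.641], [0.0, 317.72, 188.148], [0.0, 0.0, 1.0]], 'mount': [[-0.001, -0.963, -0.268, 0.073], [1.0, -0.001, -0.0, 0.0], [-0.0, -0.268, 0.963, -0.177], [0.0, 0.0, 0.0, 1.0]]}
```

View pics/scene0.png

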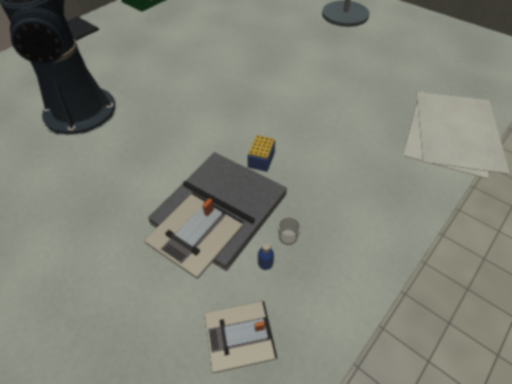

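View pics/side0.png

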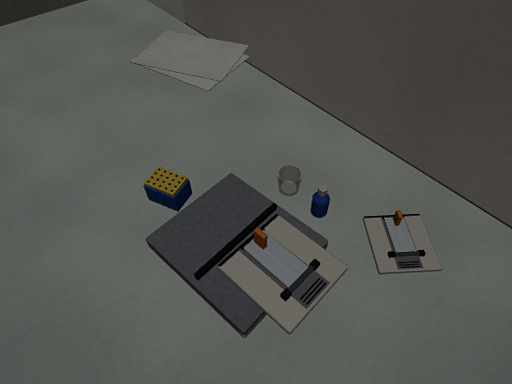

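Candidates for the display: A, the white panel lying on the grey riser (scene ~(195,233), side ~(283,272)), and B, a smaller panel on the bench (scene ~(240,336), side ~(400,243)). A fits because it lies on the riser, juts over its edge and is the larger. I'll confirm that in a crop while measuring.

```bash
cat > h.py <<'E'
import numpy as np,cv2
from scipy.spatial.transform import Rotation as R
def ray(c,uv,T=None):
    T=c["extrinsics"] if T is None else T
    d=np.linalg.inv(c["intrinsics"])@np.array([uv[0],uv[1],1.]); return T[:3,3],T[:3,:3]@d
def onz(c,uv,z,T=None):
    o,d=ray(c,uv,T); return o+d*(z-o[2])/d[2]
def proj(c,p,T=None):
    T=c["extrinsics"] if T is None else T
    q=c["intrinsics"]@(T[:3,:3].T@(np.asarray(p)-T[:3,3])); return q[:2]/q[2]
def tri(r1,r2):
    (o1,d1),(o2,d2)=r1,r2; A=np.stack([d1,-d2],1); s=np.linalg.lstsq(A,o2-o1,rcond=None)[0]
    a,b=o1+s[0]*d1,o2+s[1]*d2; return (a+b)/2,np.linalg.norm(a-b)
E
python3 - <<'E'
from h import *
out=[]
for n,box in [("scene",(130,130,180,150)),("side",(140,160,220,183))]:
    c=np.load(f"pics/{n}0.npz"); p=c["pixels"]; hsv=cv2.cvtColor(p,cv2.COLOR_RGB2HSV).astype(int)
    r,g,b=[p[:,:,i].astype(int) for i in range(3)]
    cream=((r-b)>12)&(r>95)
    org=((r-b)>60)&(hsv[...,0]<12)
    yel=(hsv[...,0]>18)&(hsv[...,0]<35)&(hsv[...,1]>140)
    blue=(b-r>40)
    for nm,m in [("cream",cream),("org",org),("yel",yel),("blue",blue)]:
        k,l,s,ce=cv2.connectedComponentsWithStats(m.astype(np.uint8))
        print(n,nm,[(s[i].tolist(),ce[i].round(1).tolist()) for i in range(1,k) if s[i][4]>25])
    x,y,w,h=box; cr=cv2.resize(p[y:y+h,x:x+w],(400*1,int(400*h/w)),interpolation=cv2.INTER_CUBIC); out.append(cv2.resize(cr,(400,333)))
    print(n,"scale",400/w,333/h)
cv2.imwrite("pics/crop.png",cv2.resize(np.hstack(out),(800,333))[:,:,::-1])
E
```

```text
scene cream [([0, 9, 11, 42, 305], [3.6, 32.5]), ([339, 93, 173, 291, 27205], [456.2, 261.9]), ([247, 133, 29, 25, 483], [260.8, 145.1]), ([144, 194, 99, 84, 2732], [193.8, 235.4]), ([262, 242, 9, 9, 59], [265.8, 245.7]), ([204, 301, 72, 72, 2396], [237.6, 338.0]), ([254, 321, 11, 11, 80], [258.9, 325.2]), ([352, 373, 13, 11, 54], [357.8, 378.0])]
scene org [([203, 199, 9, 9, 48], [206.8, 202.8])]
scene yel [([250, 137, 23, 20, 331], [261.1, 146.6])]
scene blue [([260, 251, 12, 9, 75], [265.3, 255.4])]
scene scale 2.2222222222222223 2.22
side cream [([144, 167, 43, 28, 526], [165.0, 180.0]), ([254, 228, 13, 11, 61], [260.1, 232.6])]
side org []
side yel [([144, 167, 43, 29, 696], [165.5, 180.9])]
side blue [([144, 180, 45, 19, 91], [167.5, 190.8]), ([313, 193, 16, 13, 140], [320.5, 199.5])]
side scale 1.8181818181818181 1.819672131147541
```

View pics/crop.png

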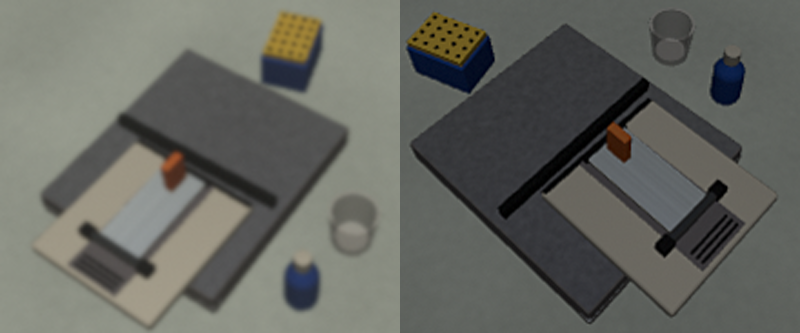

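The crop confirms A: 160x150 proportions, on the riser, with its vented top edge jutting over the near side and the orange tab near the strip. B is smaller and off the riser. Now I'll turn the corner pixels into positions.

Run:
```python
from h import *
from rig import robot
S=np.load("pics/scene0.npz");D=np.load("pics/side0.npz")
fs=lambda u,v:(130+u/2.222,130+v/2.22); fd=lambda u,v:(140+(u-400)/1.818,160+v/1.82)
def both(nm,s,d,z):
    a=np.array([onz(S,fs(*p),z) for p in s]);b=np.array([onz(D,fd(*p),z) for p in d])
    print(nm,"\n",np.hstack([a[:,:2],b[:,:2]]).round(4)); return (a+b)/2
# order: far-left.. 
r=both("riser",[(188,52),(347,130),(213,300),(43,195)],[(413,145),(567,27),(740,150),(590,312)],.03)
d=both("disp",[(135,143),(250,210),(150,325),(35,245)],[(545,195),(650,100),(775,195),(672,312)],.042)
s=both("strip",[(122,115),(275,200)],[(503,212),(645,82)],.044)
def L(a):
    print("len",[np.linalg.norm(a[i]-a[(i+1)%4]).round(4) for i in range(4)],"c",a.mean(0).round(4))
    x=(a[0]+a[1]-a[2]-a[3])[:2];y=(a[0]+a[3]-a[1]-a[2])[:2]
    print("yaw x",np.degrees(np.arctan2(x[1],x[0])),"yaw y-90",np.degrees(np.arctan2(y[1],y[0]))-90)
L(r);L(d);print("strip mid",s.mean(0),"yaw",np.degrees(np.arctan2(*(s[0]-s[1])[[1,0]]))-90)
# tab top mid, base
print("tab top tri",tri(ray(S,fs(174,153)),ray(D,fd(612,126))))
print("tab cen",tri(ray(S,fs(173,170)),ray(D,fd(618,142))))
print("box",onz(S,(261.1,146.6),.053),"bottle",onz(S,fs(302,258),.07),"pot",onz(S,fs(352,240),0.0))
```

```text
riser 
 [[ 0.4562  0.1106  0.4529  0.108 ]
 [ 0.6688  0.136   0.6652  0.132 ]
 [ 0.6977 -0.1061  0.6922 -0.1085]
 [ 0.4845 -0.1306  0.4827 -0.1326]]
disp 
 [[ 0.5153 -0.0288  0.5158 -0.0279]
 [ 0.6631 -0.0145  0.6606 -0.0123]
 [ 0.6766 -0.1649  0.674  -0.1657]
 [ 0.5325 -0.1773  0.5306 -0.1796]]
strip 
 [[ 0.4782 -0.0121  0.4768 -0.0176]
 [ 0.6751  0.0094  0.6713  0.007 ]]
len [np.float64(0.2139), np.float64(0.2429), np.float64(0.2128), np.float64(0.2426)] c [0.575  0.0011 0.03  ]
yaw x 96.74034415767515 yaw y-90 -263.40930153781323
len [np.float64(0.1471), np.float64(0.1525), np.float64(0.1443), np.float64(0.151)] c [ 0.5961 -0.0964  0.042 ]
yaw x 95.56258461351779 yaw y-90 -264.47062742468904
strip mid [ 0.57536106 -0.00333654  0.044     ] yaw -263.29658281607794
tab top tri (array([ 0.58871101, -0.03793283,  0.09455969]), np.float64(0.0003396420578575748))
tab cen (array([ 0.59015729, -0.04391635,  0.07426499]), np.float64(0.0009605102887009589))
box [0.54717611 0.18871938 0.053     ] bottle [ 0.74674692 -0.03698697  0.07      ] pot [0.74680389 0.04515733 0.        ]
```

```bash
cat >> h.py <<'E'
def to(p,Rt):
    from rig import robot
    o=robot.get_obs(); Rc=R.from_quat(o["tool_rot"]); d=Rc.inv().apply(np.array(p)-o["position"])*1e3
    rv=np.degrees((Rc.inv()*R.from_matrix(Rt)).as_rotvec())
    print("t",o["time"].__round__(2),"pos",o["position"].round(4),"q",o["q"].round(2),"F",o["ft_force"].round(1),"grip",round(o["grip_width"],4),round(o["grip_force"],1))
    print("shift mm",d.round(1),"turn deg",rv.round(1)); return o
def frame(a,tilt=0,flip=False):
    """tool x along yaw a (deg), z down, then turned by tilt deg about own y"""
    c,s=np.cos(np.radians(a)),np.sin(np.radians(a)); M=np.array([[c,s,0],[s,-c,0],[0,0,-1.]])
    return M@R.from_euler("y",tilt,degrees=True).as_matrix()
E
for i in 1 2 3; do python3 -m crank '[-162,-130,2,0,0,0,0,-162,-130,2,0,0,0,0,-162,-130,2,0,0,0,0,-162,-130,2,0,0,0,0,-162,-130,2,0,0,0,0]' 20; done
python3 -m crank '[-83,-66,1,0,0,0,0,-83,-66,1,0,0,0,0,-83,-66,1,0,0,0,0,-83,-66,1,0,0,0,0,-83,-66,1,0,0,0,0]'
python3 -m crank '[0,0,0,0,0,7,0,0,0,0,0,0,14,0,0,0,0,0,0,21,0,0,0,0,0,0,28,0,0,0,0,0,0,35,0]'
python3 -m crank '[0,0,0,0,0,7,0,0,0,0,0,0,14,0,0,0,0,0,0,21,0,0,0,0,0,0,28,0,0,0,0,0,0,28.5,0]'
python3 - <<'E'
from h import *
from rig import robot
o=to([.591,-.046,.16],frame(95.6))
c=robot.camera("wrist"); cv2.imwrite("pics/w1.png",c["pixels"][:,:,::-1])
np.savez("pics/w1.npz",pos=o["position"],rot=o["tool_rot"],**c)
E
```

```text
time: 0.57
position: [0.3278, 0.4032, 0.206]
tool_rot: [0.18, 0.984, -0.0, -0.0]
ft_force: [1.7, 0.7, -0.8]
grip_width: 0.087
grip_force: 0.0
time: 0.98
position: [0.4331, 0.2239, 0.2042]
tool_rot: [0.181, 0.984, -0.0, -0.0]
ft_force: [0.8, 1.1, -0.8]
grip_width: 0.0872
grip_force: 0.0
time: 1.4
position: [0.5383, 0.0446, 0.2021]
tool_rot: [0.181, 0.983, 0.0, -0.0]
ft_force: [-0.1, -0.0, 0.8]
grip_width: 0.0866
grip_force: 0.0
time: 1.82
position: [0.5919, -0.0457, 0.2006]
tool_rot: [0.182, 0.983, 0.0, -0.001]
ft_force: [-0.5, 0.8, -1.3]
grip_width: 0.0872
grip_force: 0.0
time: 2.23
position: [0.5904, -0.0424, 0.2011]
tool_rot: [0.47, 0.883, -0.0, -0.001]
ft_force: [0.3, -0.0, 0.0]
grip_width: 0.0869
grip_force: 0.0
time: 2.65
position: [0.5906, -0.0425, 0.2011]
tool_rot: [0.672, 0.741, -0.0, -0.001]
ft_force: [-0.3, 0.5, 0.3]
grip_width: 0.0871
grip_force: 0.0
t 2.65 pos [ 0.5906 -0.0425  0.2011] q [-0.26  0.49  1.52  0.    1.13 -0.36] F [-0.3  0.5  0.3] grip 0.0871 0.0
shift mm [-3.5  0.2 41.1] turn deg [-0.1 -0.1  0. ]
```

View pics/w1.png

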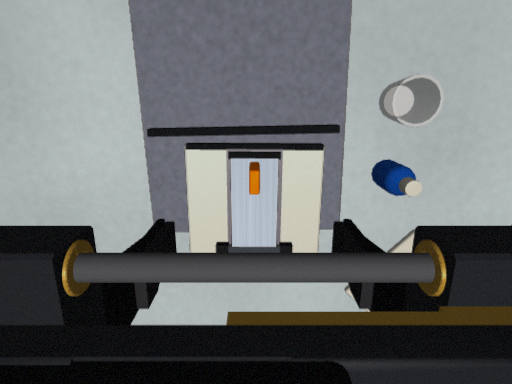

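The wrist view shows the orange tab at (254,163)-(254,193), square to the jaws; the strip is at row ~131 and the display's lower edge at row ~147.

Run:
```python
from h import *
c=np.load("pics/w1.npz"); T=np.eye(4);T[:3,:3]=R.from_quat(c["rot"]).as_matrix();T[:3,3]=c["pos"];T=T@c["mount"]
p=c["pixels"].astype(int); m=((p[...,0]-p[...,2])>90)&(p[...,1]<140)
m[:140]=0;m[220:]=0
ys,xs=np.nonzero(m); print("tab px",xs.min(),xs.max(),ys.min(),ys.max())
for n,uv,z in [("tabfar",(xs.mean(),ys.min()),.095),("tabnear-top",(xs.mean(),ys.max()-8),.095),("striptop L",(150,134),.044),("striptop R",(339,129),.044),("low edge L",(188,150),.042),("low edge R",(322,150),.042)]:
    print(n,onz(c,uv,z,T).round(4))
```

```text
tab px 249 259 163 193
tabfar [ 0.5894 -0.0243  0.095 ]
tabnear-top [ 0.5914 -0.0448  0.095 ]
striptop L [ 0.4791 -0.0142  0.044 ]
striptop R [0.6743 0.0101 0.044 ]
low edge L [ 0.5188 -0.0274  0.042 ]
low edge R [ 0.6606 -0.0135  0.042 ]
```

```bash
python3 -m crank '[0,0,30,0,0,0,0,1,0,60,0,0,0,0,1.5,0,85,0,0,0,0,1.5,0,100,0,0,0,0,1.5,0,108,0,0,0,0]' 30
for i in 1 2; do python3 -m crank '[0,0,0,0,0,0,255,0,0,0,0,0,0,255,0,0,0,0,0,0,255,0,0,0,0,0,0,255,0,0,0,0,0,0,255]' 30; done
python3 - <<'E'
from h import *
from rig import robot
o=to([.591,-.046,.16],frame(95.6))
c=robot.camera("wrist");d=robot.camera("side"); cv2.imwrite("pics/w2.png",np.hstack([cv2.resize(x["pixels"],(400,300)) for x in (c,d)])[:,:,::-1])
E
```

```text
time: 3.12
position: [0.5894, -0.0416, 0.0908]
tool_rot: [0.67, 0.742, -0.001, -0.002]
ft_force: [-1.2, -0.6, 0.6]
grip_width: 0.0871
grip_force: 0.0
time: 3.53
position: [0.5925, -0.0432, 0.0945]
tool_rot: [0.671, 0.741, 0.001, 0.001]
ft_force: [0.6, 0.3, -0.0]
grip_width: 0.0615
grip_force: 0.0
time: 3.95
position: [0.5917, -0.0431, 0.0933]
tool_rot: [0.671, 0.741, 0.0, 0.0]
ft_force: [0.3, 0.0, 0.3]
grip_width: 0.0281
grip_force: 0.0
t 3.95 pos [ 0.5917 -0.0431  0.0933] q [-0.26  0.64  1.61  0.    0.89 -0.36] F [0.3 0.  0.3] grip 0.0281 0.0
shift mm [ -2.8  -1.  -66.7] turn deg [0.  0.  0.1]
```

View pics/w2.png

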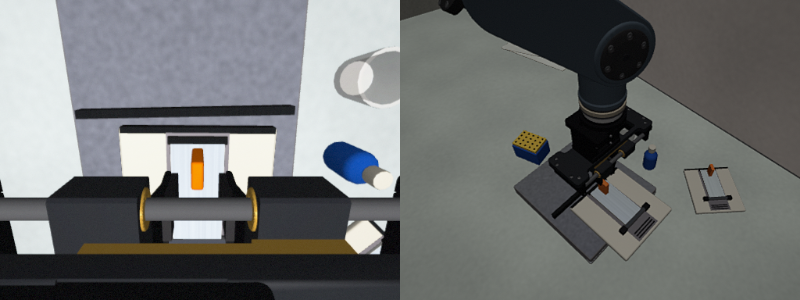

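Run:
```python
from h import *
from rig import robot
o=robot.get_obs(); c=robot.camera("wrist")
T=np.eye(4);T[:3,:3]=R.from_quat(o["tool_rot"]).as_matrix();T[:3,3]=o["position"];T=T@c["mount"]
p=c["pixels"].astype(int); m=((p[...,0]-p[...,2])>70)&(p[...,1]<150)
m[:150]=0;m[270:]=0;m[:,:220]=0;m[:,280:]=0
ys,xs=np.nonzero(m); print(xs.min(),xs.max(),ys.min(),ys.max())
for r in range(ys.min(),ys.max()+1,4): print(r,p[r,int(np.median(xs))], m[r].sum())
for z in (.09,.095,.1): print(z,onz(c,(np.median(xs),ys.min()),z,T).round(4))
for z in (.055,.06,.065): print(z,onz(c,(np.median(xs),ys.max()),z,T).round(4))
```

```text
245 260 190 242
190 [137  64   0] 11
194 [137  62   0] 14
198 [143  65   0] 14
202 [146  67   0] 14
206 [144  68   0] 16
210 [248 150   0] 15
214 [248 156   0] 5
218 [248 153   0] 5
222 [249 154   0] 6
226 [248 153   0] 7
230 [248 149   0] 10
234 [248 147   0] 13
238 [248 147   0] 13
242 [236 147  83] 8
0.09 [ 0.5893 -0.0211  0.09  ]
0.095 [ 0.5892 -0.0197  0.095 ]
0.1 [ 0.5891 -0.0183  0.1   ]
0.055 [ 0.5941 -0.0707  0.055 ]
0.06 [ 0.5939 -0.0684  0.06  ]
0.065 [ 0.5937 -0.0661  0.065 ]
```

```bash
for i in 1 2; do python3 -m crank '[0,0,0,0,0,0,255,0,0,0,0,0,0,255,0,0,0,0,0,0,255,0,0,0,0,0,0,255,0,0,0,0,0,0,255]' 30; done
```

```text
time: 4.52
position: [0.5917, -0.043, 0.0932]
tool_rot: [0.671, 0.741, -0.0, -0.0]
ft_force: [0.3, 0.0, -0.6]
grip_width: 0.0006
grip_force: 0.0
time: 4.93
position: [0.5917, -0.043, 0.0933]
tool_rot: [0.671, 0.741, 0.0, 0.0]
ft_force: [0.6, -0.5, -0.9]
grip_width: 0.0004
grip_force: 0.0
```

Run:
```python
from h import *
from rig import robot
c=robot.camera("wrist");d=robot.camera("side");s=robot.camera("scene")
cv2.imwrite("pics/w3.png",np.hstack([cv2.resize(c["pixels"][130:300,150:360],(400,324)),cv2.resize(d["pixels"][180:310,200:360],(400,324))])[:,:,::-1])
```

```text
(no output)
```

View pics/w3.png

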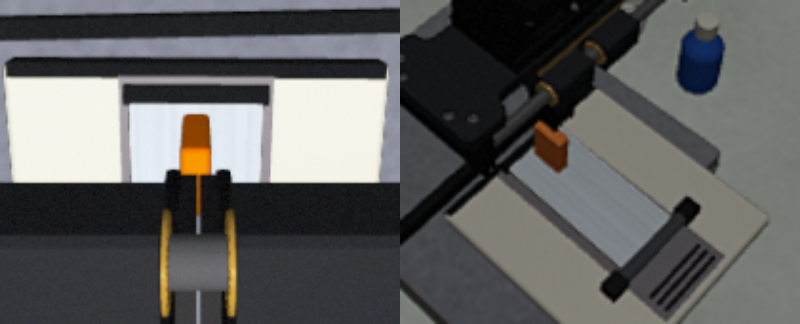

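Run:
```python
from h import *
from rig import robot
o=robot.get_obs(); c=robot.camera("wrist"); d=robot.camera("side"); s=robot.camera("scene")
T=np.eye(4);T[:3,:3]=R.from_quat(o["tool_rot"]).as_matrix();T[:3,3]=o["position"];T=T@c["mount"]
print("far top L",tri(ray(c,(246.1,208),T),ray(d,(254.8,228.6))))
print("near top L",tri(ray(c,(246.,242),T),ray(d,(267.2,239.4))))
for n,k in (("scene",s),("side",d)):
    for z in (.025,.006,-.03,-.06): print(n,z,proj(k,R.from_quat(o["tool_rot"]).apply([0,0,z])+o["position"]).round(1))
for z in (.025,.006,-.03): print("wrist",z,proj(c,[0,0,z],c["mount"]).round(1))
cv2.imwrite("pics/w4.png",np.hstack([cv2.resize(s["pixels"][150:270,150:290],(400,343),interpolation=2),cv2.resize(d["pixels"][160:280,200:340],(400,343),interpolation=2)])[:,:,::-1])
```

```text
far top L (array([ 0.58751228, -0.03296198,  0.0910202 ]), np.float64(0.0025905666491173617))
near top L (array([ 0.59061747, -0.05850214,  0.08464836]), np.float64(0.004837732562781782))
scene 0.025 [208.8 208.5]
scene 0.006 [207.9 203.2]
scene -0.03 [206.2 192.7]
scene -0.06 [204.6 183.3]
side 0.025 [260.1 238.9]
side 0.006 [260.  232.6]
side -0.03 [259.9 219.8]
side -0.06 [259.7 208.2]
wrist 0.025 [253.4 212.6]
wrist 0.006 [253.3 223.1]
wrist -0.03 [253.2 249.7]
```

View pics/w4.png

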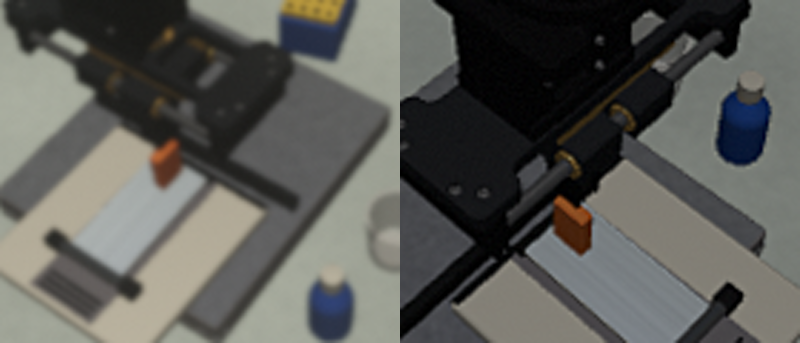

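The pictures show the fingertips closed just above the tab, not around it: the wrist view sees the tab's end face unobstructed, and its top face between the pads. The tips must reach less far than assumed, so I'll reopen and go down in guarded steps.

```bash
for i in 1 2; do python3 -m crank '[0,0,0,0,0,0,110,0,0,0,0,0,0,110,0,0,0,0,0,0,110,0,0,0,0,0,0,110,0,0,0,0,0,0,110]' 20|grep width; done
python3 -m crank '[0,0,1,0,0,0,110,0,0,2,0,0,0,110,0,0,3.5,0,0,0,110,0,0,5,0,0,0,110,0,0,5,0,0,0,110]'|egrep 'pos|force'
python3 -m crank '[0,0,1,0,0,0,110,0,0,2,0,0,0,110,0,0,3,0,0,0,110,0,0,4,0,0,0,110,0,0,4,0,0,0,110]'|egrep 'pos|force'
python3 - <<'E'
from h import *
from rig import robot
o=robot.get_obs(); c=robot.camera("wrist"); d=robot.camera("side"); print(o["grip_width"])
cv2.imwrite("pics/w5.png",np.hstack([cv2.resize(c["pixels"][130:300,150:360],(400,324)),cv2.resize(d["pixels"][160:280,200:340],(400,324))])[:,:,::-1])
E
```

```text
grip_width: 0.0255
grip_width: 0.0486
position: [0.5914, -0.043, 0.0878]
ft_force: [-0.6, -0.0, 1.1]
grip_force: 0.0
position: [0.5916, -0.043, 0.084]
ft_force: [0.1, -0.4, 0.2]
grip_force: 0.0
0.04939037255270346
```

View pics/w5.png

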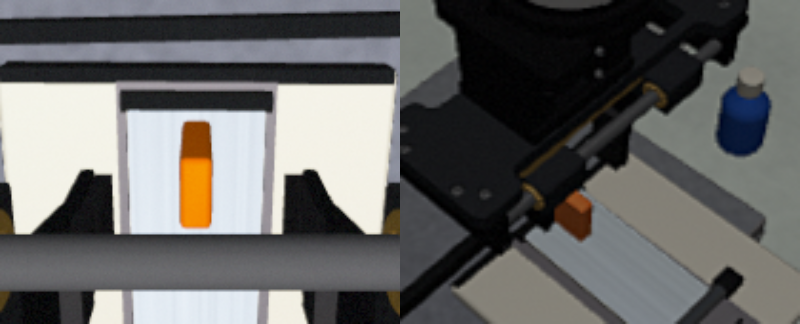

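```bash
for i in 1 2 3; do python3 -m crank '[0,0,1,0,0,0,110,0,0,2.5,0,0,0,110,0,0,4,0,0,0,110,0,0,5,0,0,0,110,0,0,5,0,0,0,110]'|egrep 'pos|ft_force'; done
for i in 1 2 3 4; do python3 -m crank '[0,0,0,0,0,0,255,0,0,0,0,0,0,255,0,0,0,0,0,0,255,0,0,0,0,0,0,255,0,0,0,0,0,0,255]' 8|egrep 'ft_|grip'; done
```

```text
position: [0.5915, -0.043, 0.0789]
ft_force: [0.0, 0.1, -0.3]
position: [0.5915, -0.043, 0.0739]
ft_force: [-0.3, 0.1, -0.0]
position: [0.5915, -0.043, 0.069]
ft_force: [0.2, 0.1, -0.4]
ft_force: [-0.4, -0.2, 0.3]
grip_width: 0.0234
grip_force: 0.0
ft_force: [-0.6, -1.2, 1.7]
grip_width: 0.0097
grip_force: 8.0
ft_force: [-0.7, 0.2, -0.2]
grip_width: 0.0098
grip_force: 8.0
ft_force: [-0.7, -0.3, 0.6]
grip_width: 0.0097
grip_force: 8.0
```

```bash
python3 -m crank '[0,0,0,0,0,0,170,0,0,0,0,0,0,170,0,0,0,0,0,0,170,0,0,0,0,0,0,170,0,0,0,0,0,0,170]' 8|egrep 'ft_|grip'
for i in 1 2 3; do python3 -m crank '[0,0,1,0,0,0,170,0,0,2,0,0,0,170,0,0,3,0,0,0,170,0,0,4,0,0,0,170,0,0,4,0,0,0,170]'|egrep 'pos|ft_force'; done
python3 - <<'E'
from h import *
from rig import robot
s=robot.camera("scene"); d=robot.camera("side")
cv2.imwrite("pics/w6.png",np.hstack([cv2.resize(s["pixels"][150:270,150:290],(400,343),interpolation=2),cv2.resize(d["pixels"][160:280,200:340],(400,343),interpolation=2)])[:,:,::-1])
E
```

```text
ft_force: [-1.1, -0.4, 0.0]
grip_width: 0.0279
grip_force: 0.0
position: [0.5915, -0.043, 0.065]
ft_force: [-0.1, 0.2, -0.4]
position: [0.5915, -0.043, 0.061]
ft_force: [0.0, -0.1, -0.9]
position: [0.5916, -0.043, 0.057]
ft_force: [-0.2, 0.6, -0.7]
```

```bash
for i in 1 2; do python3 -m crank '[0,0,0,0,0,0,255,0,0,0,0,0,0,255,0,0,0,0,0,0,255,0,0,0,0,0,0,255,0,0,0,0,0,0,255]' 30|egrep 'ft_|grip'; done
for i in 1 2 3; do python3 -m crank '[-0.4,0,-3.1,0,2,0,255,-0.9,0,-6.1,0,4,0,255,-1.5,0,-9.1,0,6,0,255,-2.2,0,-12.2,0,8,0,255,-3.1,0,-15.1,0,10,0,255]' 30; done
python3 - <<'E'
from h import *
from rig import robot
o=to([.6,-.05,.1],frame(95.6,30))
s=robot.camera("scene"); d=robot.camera("side")
cv2.imwrite("pics/w7.png",np.hstack([cv2.resize(s["pixels"][130:280,130:305],(400,343),interpolation=2),cv2.resize(d["pixels"][160:340,180:390],(400,343),interpolation=2)])[:,:,::-1])
E
```

```text
ft_force: [-0.0, 1.0, -0.1]
grip_width: 0.0095
grip_force: 30.0
ft_force: [-0.7, 0.4, 0.2]
grip_width: 0.0099
grip_force: 30.0
time: 12.93
position: [0.5916, -0.0455, 0.0725]
tool_rot: [0.669, 0.738, 0.059, -0.066]
ft_force: [-0.9, 0.2, -0.1]
grip_width: 0.0098
grip_force: 30.0
time: 13.35
position: [0.5922, -0.0513, 0.0869]
tool_rot: [0.661, 0.73, 0.117, -0.13]
ft_force: [-0.5, 0.3, 0.6]
grip_width: 0.0097
grip_force: 30.0
time: 13.77
position: [0.5931, -0.0595, 0.1001]
tool_rot: [0.648, 0.716, 0.174, -0.193]
ft_force: [-2.0, 1.0, 0.5]
grip_width: 0.01
grip_force: 30.0
t 13.77 pos [ 0.5931 -0.0595  0.1001] q [-0.52  0.74  1.49  0.44  1.27 -0.83] F [-2.   1.   0.5] grip 0.01 30.0
shift mm [7.5 7.8 4.5] turn deg [-0.1 -0.1  0.1]
```

View pics/w7.png

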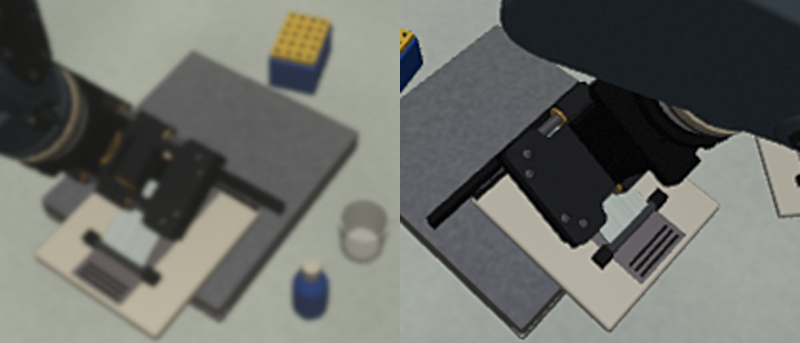

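```bash
ob(){ python3 -c "
from rig import robot;import numpy as np
o=robot.get_obs();print(o['position'].round(4),o['ft_force'].round(1),o['moment'].round(3))"; }
for i in 1 2 3 4 5; do python3 -m crank '[-0.2,0,-1.5,0,1,0,255,-0.4,0,-3.1,0,2,0,255,-0.4,0,-3.1,0,2,0,255,-0.4,0,-3.1,0,2,0,255,-0.4,0,-3.1,0,2,0,255]' 30 >/dev/null; ob; done
```

```text
[ 0.5934 -0.0614  0.1024] [-1.4  0.3  2.2] [-0.235  0.228  0.063]
[ 0.5937 -0.0636  0.1047] [-1.   0.9  3.4] [-0.015  0.171  0.109]
[ 0.594  -0.0658  0.1069] [-1.   1.2  1.9] [-0.113  0.145  0.098]
[ 0.5942 -0.068   0.1092] [-0.5  1.4  1.9] [-0.101  0.128  0.019]
[ 0.5944 -0.0701  0.1115] [-0.   1.5  2.5] [-0.04   0.105  0.088]
```

Run:
```python
from h import *
from rig import robot
for n in ("scene","side"):
    a=np.load(f"pics/{n}0.npz")["pixels"]; b=robot.camera(n)["pixels"]
    for k,p in (("old",a),("new",b)):
        l=cv2.cvtColor(p,cv2.COLOR_RGB2LAB).astype(int); m=((l[...,2]>131)&(l[...,0]>(100 if n=="side" else 120))).astype(np.uint8)
        m[:,:140]=0; m[:190]=0; m[:,350:]=0;m[300:,:]=m[300:,:]*(n=="side")
        if n=="scene": m[:,250:]=0
        ys,xs=np.nonzero(m); P=np.stack([xs,ys],1)
        f=lambda v:P[np.argmax(P@np.array(v))].tolist()
        print(n,k,len(xs),[f(v) for v in [(-1,0),(1,0),(0,1),(0,-1),(1,-1),(-1,-1)]])
```

```text
scene old 7679 [[140, 190], [249, 243], [140, 299], [140, 190], [240, 223], [140, 190]]
scene new 6593 [[140, 225], [249, 242], [140, 299], [198, 196], [242, 222], [140, 225]]
side old 4306 [[144, 191], [346, 267], [289, 331], [163, 190], [325, 190], [144, 191]]
side new 3352 [[140, 204], [349, 283], [142, 383], [143, 190], [282, 206], [143, 190]]
```

```bash
cat >> h.py <<'E'
def flow(n,pts,ref="0"):
    from rig import robot
    a=np.load(f"pics/{n}{ref}.npz")["pixels"]; b=robot.camera(n)["pixels"]
    g=lambda p:cv2.cvtColor(p,cv2.COLOR_RGB2GRAY)
    P=np.array(pts,np.float32).reshape(-1,1,2)
    q,st,e=cv2.calcOpticalFlowPyrLK(g(a),g(b),P,None,winSize=(13,13),maxLevel=1)
    for p,r,s,er in zip(P[:,0],q[:,0],st[:,0],e[:,0]): print(n,p,"->",r.round(1),"d",(r-p).round(1),s,er.round(1))
E
python3 - <<'E'
from h import *
flow("side",[(346.3,267),(289.6,331),(219.8,267),(245,334)])
flow("scene",[(242.5,224.6),(197.5,276.4),(145.8,240.4),(224,266)])
E
```

```text
side [346.3 267. ] -> [336.1 236.9] d [-10.2 -30.1] 1 66.2
side [289.6 331. ] -> [289.  399.4] d [-0.6 68.4] 0 0.0
side [219.8 267. ] -> [ 66.1 249.7] d [-153.7  -17.3] 1 104.8
side [245. 334.] -> [245. 333.] d [ 0. -1.] 1 40.9
scene [242.5 224.6] -> [243.9 223.6] d [ 1.4 -1. ] 1 10.0
scene [197.5 276.4] -> [198.3 277. ] d [0.8 0.6] 1 20.2
scene [145.8 240.4] -> [145.7 241.2] d [-0.1  0.8] 1 19.1
scene [224. 266.] -> [224.  265.4] d [-0.  -0.6] 1 10.2
```

```bash
ob(){ python3 -c "
from rig import robot;import numpy as np
o=robot.get_obs();print(o['position'].round(4),o['ft_force'].round(1),o['moment'].round(3))
from h import *
flow('scene',[(242.5,224.6),(197.5,276.4),(145.8,240.4),(224,266)],'A')"; }
python3 -c "
from rig import robot;import numpy as np
np.savez('pics/sceneA.npz',**robot.camera('scene'))"
for i in 1 2 3; do python3 -m crank '[0.1,0,1.5,0,-1,0,255,0.3,0,3.1,0,-2,0,255,0.3,0,3.1,0,-2,0,255,0.3,0,3.1,0,-2,0,255,0.3,0,3.1,0,-2,0,255]' 30 >/dev/null; ob; done
```

```text
[ 0.594  -0.0673  0.1098] [-1.7  2.5  5. ] [0.38  0.151 0.13 ]
scene [242.5 224.6] -> [242.6 225.2] d [0.1 0.6] 1 2.6
scene [197.5 276.4] -> [197.5 275.8] d [ 0.  -0.6] 1 0.9
scene [145.8 240.4] -> [145.7 239.8] d [-0.1 -0.6] 1 1.0
scene [224. 266.] -> [224. 266.] d [ 0. -0.] 1 0.7
[ 0.5939 -0.0654  0.1074] [-1.6  3.   5.4] [0.582 0.275 0.15 ]
scene [242.5 224.6] -> [242.6 225.1] d [0.1 0.5] 1 2.0
scene [197.5 276.4] -> [197.5 275.9] d [ 0.  -0.5] 1 1.1
scene [145.8 240.4] -> [145.7 240. ] d [-0.1 -0.4] 1 1.1
scene [224. 266.] -> [224. 266.] d [ 0. -0.] 1 0.9
[ 0.5937 -0.0636  0.1049] [-1.3  3.6  4.2] [0.472 0.182 0.064]
scene [242.5 224.6] -> [242.6 224.7] d [0.1 0.1] 1 1.3
scene [197.5 276.4] -> [197.6 276.2] d [ 0.1 -0.2] 1 1.2
scene [145.8 240.4] -> [145.8 240.3] d [ 0.  -0.1] 1 1.3
scene [224. 266.] -> [224. 266.] d [ 0. -0.] 1 1.0
```

```bash
ob(){ python3 -c "
from rig import robot;import numpy as np
o=robot.get_obs();print(o['position'].round(4),o['ft_force'].round(1),o['moment'].round(3))
from h import *
flow('scene',[(242.5,224.6),(197.5,276.4),(145.8,240.4)],'A')"; }
for i in 1 2 3 4; do python3 -m crank '[-0.2,0,-1.5,0,1,0,255,-0.4,0,-3.1,0,2,0,255,-0.4,0,-3.1,0,2,0,255,-0.4,0,-3.1,0,2,0,255,-0.4,0,-3.1,0,2,0,255]' 30 >/dev/null; ob; done
```

```text
[ 0.5942 -0.0666  0.1066] [-0.2  0.4  1.5] [-0.146  0.148 -0.011]
scene [242.5 224.6] -> [242.3 224.5] d [-0.2 -0.1] 1 1.4
scene [197.5 276.4] -> [197.3 277. ] d [-0.2  0.6] 1 1.9
scene [145.8 240.4] -> [145.4 240.8] d [-0.4  0.4] 1 1.4
[ 0.5943 -0.0681  0.1092] [-0.9  0.8  2.7] [-0.144  0.1    0.005]
scene [242.5 224.6] -> [242.5 224.8] d [-0.   0.2] 1 1.3
scene [197.5 276.4] -> [197.4 276.5] d [-0.1  0.1] 1 0.9
scene [145.8 240.4] -> [145.5 240.4] d [-0.3  0. ] 1 0.7
[ 0.5945 -0.0702  0.1115] [0.3 0.8 1.6] [-0.143  0.087 -0.013]
scene [242.5 224.6] -> [242.5 224.8] d [-0.   0.2] 1 1.0
scene [197.5 276.4] -> [197.5 276.4] d [-0.  0.] 1 0.5
scene [145.8 240.4] -> [145.5 240.4] d [-0.3 -0. ] 1 1.0
[ 0.5947 -0.0728  0.1133] [-0.6  0.3 -1.7] [-0.616 -0.079 -0.006]
scene [242.5 224.6] -> [242.4 224.3] d [-0.1 -0.3] 1 1.6
scene [197.5 276.4] -> [197.5 276.7] d [0.  0.3] 1 0.7
scene [145.8 240.4] -> [145.8 240.7] d [0.  0.3] 1 0.9
```

```bash
ob(){ python3 -c "
from rig import robot;import numpy as np
o=robot.get_obs();print(o['position'].round(4),o['ft_force'].round(1),o['moment'].round(3))
from h import *
flow('scene',[(242.5,224.6),(197.5,276.4),(145.8,240.4)],'A')"; }
for i in 1 2; do python3 -m crank '[-0.2,0,-1.5,0,1,0,255,-0.4,0,-3.1,0,2,0,255,-0.4,0,-3.1,0,2,0,255,-0.4,0,-3.1,0,2,0,255,-0.4,0,-3.1,0,2,0,255]' 30 >/dev/null; ob; done
```

```text
[ 0.5947 -0.075   0.1153] [ 0.8  0.7 -4.3] [-0.938 -0.078  0.011]
scene [242.5 224.6] -> [242.3 223.4] d [-0.2 -1.2] 1 4.2
scene [197.5 276.4] -> [197.7 276.8] d [0.2 0.4] 1 1.2
scene [145.8 240.4] -> [146.1 240.8] d [0.3 0.4] 1 1.3
[ 0.5951 -0.0773  0.1175] [-0.6  0.5 -3.5] [-0.96  -0.065  0.035]
scene [242.5 224.6] -> [242.3 222.5] d [-0.2 -2.1] 1 6.4
scene [197.5 276.4] -> [197.9 276.8] d [0.4 0.4] 1 1.8
scene [145.8 240.4] -> [182.  265.4] d [36.2 25. ] 1 17.6
```

```bash
ob(){ python3 -c "
from rig import robot;import numpy as np
o=robot.get_obs();print(o['position'].round(4),o['ft_force'].round(1),o['moment'].round(3))
from h import *
flow('scene',[(242.5,224.6),(197.5,276.4)],'A')"; }
python3 -m crank '[0.1,0,1.2,0,-0.8,0,255,0.2,0,2.3,0,-1.5,0,255,0.3,0,3.4,0,-2.2,0,255,0.4,0,4.6,0,-3,0,255,0.4,0,4.6,0,-3,0,255]' 30 >/dev/null; ob
python3 -m crank '[1,0,1,0,0,0,255,2,0,2,0,0,0,255,3,0,3,0,0,0,255,4,0,4,0,0,0,255,5,0,5,0,0,0,255]' >/dev/null; ob
for i in 1 2; do python3 -m crank '[0.4,0,0.4,0,0,0,255,0.8,0,0.8,0,0,0,255,1.2,0,1.2,0,0,0,255,1.6,0,1.6,0,0,0,255,2,0,2,0,0,0,255]' >/dev/null; ob; done
```

```text
[ 0.5946 -0.0726  0.1153] [-0.9  0.2 -4.5] [-0.92   0.017  0.011]
scene [242.5 224.6] -> [242.6 223.3] d [ 0.1 -1.3] 1 4.6
scene [197.5 276.4] -> [198. 276.] d [ 0.5 -0.4] 1 1.4
[ 0.5942 -0.0667  0.1146] [ 1.1 -0.8 -1.7] [-0.988 -0.02  -0.012]
scene [242.5 224.6] -> [244.1 221.9] d [ 1.6 -2.7] 1 9.0
scene [197.5 276.4] -> [199.8 274.2] d [ 2.3 -2.2] 1 1.4
[ 0.5941 -0.0645  0.1145] [ 0.4 -4.7 -1. ] [-1.327 -0.034  0.118]
scene [242.5 224.6] -> [244.6 221.5] d [ 2.1 -3.1] 1 9.7
scene [197.5 276.4] -> [200.6 273.4] d [ 3.1 -3. ] 1 1.2
[ 0.594  -0.0613  0.1142] [ 3.2 -4.3 -1.8] [-1.575 -0.316  0.078]
scene [242.5 224.6] -> [244.9 221.1] d [ 2.4 -3.5] 1 11.4
scene [197.5 276.4] -> [201.2 273. ] d [ 3.7 -3.4] 1 1.5
```

```bash
ob(){ python3 -c "
from rig import robot;import numpy as np
o=robot.get_obs();print(o['position'].round(4),o['ft_force'].round(1),o['moment'].round(3))
from h import *
flow('scene',[(242.5,224.6),(197.5,276.4)],'A')"; }
for i in 1 2; do python3 -m crank '[0.4,0,0.4,0,0,0,255,0.8,0,0.8,0,0,0,255,1.2,0,1.2,0,0,0,255,1.5,0,1.5,0,0,0,255,1.5,0,1.5,0,0,0,255]' >/dev/null; ob; done
```

```text
[ 0.5936 -0.0589  0.1142] [ 2.2 -3.9 -2.5] [-1.528 -0.386 -0.013]
scene [242.5 224.6] -> [244.8 221. ] d [ 2.3 -3.6] 1 11.5
scene [197.5 276.4] -> [201.  272.7] d [ 3.5 -3.7] 1 1.6
[ 0.5928 -0.0565  0.1141] [ 2.1 -4.5 -2.2] [-1.61  -0.189  0.184]
scene [242.5 224.6] -> [244.6 221.1] d [ 2.1 -3.5] 1 10.2
scene [197.5 276.4] -> [200.8 272.1] d [ 3.3 -4.3] 1 1.7
```

```bash
python3 -m crank '[0.05,0,0.5,0,-0.3,0,255,0.1,0,1,0,-0.6,0,255,0.1,0,1.5,0,-1,0,255,0.2,0,1.8,0,-1.2,0,255,0.2,0,1.8,0,-1.2,0,255]' 10 |egrep 'ft_|pos'
python3 -m crank '[0,0,0,0,0,0,255,0,0,0,0,0,0,255,0,0,0,0,0,0,255,0,0,0,0,0,0,255,0,0,0,0,0,0,255]' 4 |egrep 'ft_|pos'
for i in 1 2; do python3 -m crank '[0,0,0,0,0,0,170,0,0,0,0,0,0,170,0,0,0,0,0,0,150,0,0,0,0,0,0,140,0,0,0,0,0,0,140]' |egrep 'ft_|pos|width';done
for i in 1 2; do python3 -m crank '[0,0,-10,0,0,0,140,0,0,-25,0,0,0,140,0,0,-45,0,0,0,140,0,0,-60,0,0,0,140,0,0,-60,0,0,0,140]' |egrep 'ft_|pos|width';done
python3 - <<'E'
from h import *
from rig import robot
o=robot.get_obs(); print(o["q"].round(2))
c=robot.camera("wrist");d=robot.camera("side");s=robot.camera("scene")
np.savez("pics/sceneB.npz",**s);np.savez("pics/sideB.npz",**d)
flow("scene",[(242.5,224.6),(197.5,276.4),(145.8,240.4)],"A")
cv2.imwrite("pics/w8.png",np.hstack([cv2.resize(s["pixels"][130:290,130:290],(400,400),interpolation=2),cv2.resize(d["pixels"][160:340,180:360],(400,400),interpolation=2)])[:,:,::-1])
E
```

```text
position: [0.592, -0.0544, 0.1131]
ft_force: [-0.5, -1.3, -3.4]
position: [0.5929, -0.0551, 0.1129]
ft_force: [-0.8, 0.1, -3.4]
position: [0.5931, -0.0553, 0.1134]
ft_force: [0.0, -0.3, -0.0]
grip_width: 0.0347
position: [0.5929, -0.0553, 0.113]
ft_force: [0.6, -0.5, 0.2]
grip_width: 0.0381
position: [0.5989, -0.0985, 0.1602]
ft_force: [0.1, -0.7, 0.3]
grip_width: 0.0388
position: [0.602, -0.1372, 0.2041]
ft_force: [0.7, -0.7, 0.4]
grip_width: 0.039
[-0.67  0.74  1.26  0.5   1.68 -0.85]
scene [242.5 224.6] -> [244.5 222.8] d [ 2.  -1.8] 1 8.6
scene [197.5 276.4] -> [200.9 272.3] d [ 3.4 -4.1] 1 7.3
scene [145.8 240.4] -> [186.8 262.5] d [41.  22.1] 1 15.5
```

View pics/w8.png

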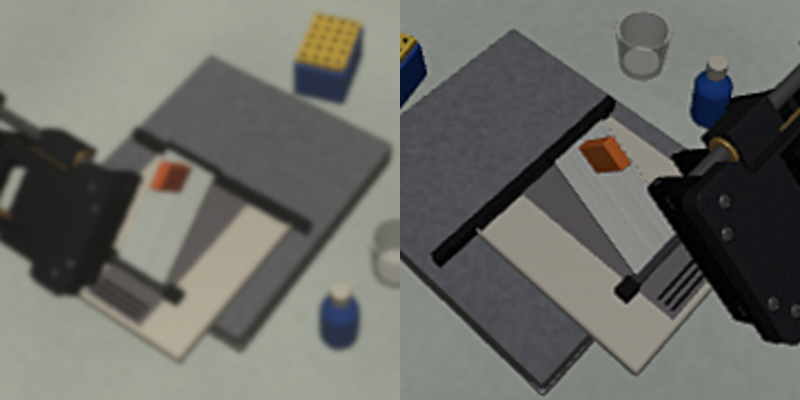

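The picture shows the leg standing open, the display's lower edge against the strip and square to it, and the bystanders untouched. The self-view also gives the true fingertip position: tool z ≈ -14 mm. Next I'll plan the approach to the top edge.

```bash
cat >> h.py <<'E'
ex=np.array([np.cos(np.radians(96.5)),np.sin(np.radians(96.5)),0]); k=np.array([0,0,1.])
def tcp(C,tau,w,s,back=0,sg=1):
    """TCP pose: lower finger's inner face at C, tips s beyond it, jaws w open, axis tau deg below horizontal"""
    t=np.radians(tau); z=np.cos(t)*ex-np.sin(t)*k; n=np.sin(t)*ex+np.cos(t)*k
    y=sg*n; M=np.stack([np.cross(y,z),y,z],1)
    return C+s*z+w/2*n+.014*z-back*z, M
E
python3 - <<'E'
from h import *
s=np.load("pics/sceneB.npz");d=np.load("pics/sideB.npz")
print("tab",tri(ray(s,(198,200.8)),ray(d,(272.3,229.8))))
def org(p):
    h=cv2.cvtColor(p,cv2.COLOR_RGB2HSV); m=(h[...,0]<12)&(h[...,1]>150)&(h[...,2]>50)
    n,l,st,ce=cv2.connectedComponentsWithStats(m.astype(np.uint8)); 
    return [(st[i].tolist(),ce[i].round(1).tolist()) for i in range(1,n) if st[i][4]>15]
print(org(s["pixels"]),org(d["pixels"]))
print("top edge corner (robot-far?)",onz(s,(202,274),.042).round(4),onz(d,(286.6,327.4),.042).round(4))
C=np.array([.6044,-.1668,.03])
for sg in (1,-1):
    P,M=tcp(C-.004*k,45,.036,.010,.09,sg); print(sg,P.round(4)); to(P,M)
E
```

```text
tab (array([ 0.59395487, -0.06905027,  0.12315065]), np.float64(0.0007088077049553239))
[([191, 196, 13, 10, 87], [197.1, 200.3]), ([256, 325, 8, 4, 17], [259.4, 326.4])] [([261, 222, 22, 15, 217], [271.8, 229.3])]
top edge corner (robot-far?) [ 0.6797 -0.1555  0.042 ] [ 0.5313 -0.1724  0.042 ]
1 [ 0.6082 -0.2005  0.0854]
t 25.9 pos [ 0.6    -0.1337  0.2015] q [-0.66  0.74  1.27  0.5   1.68 -0.85] F [ 0.2 -0.4 -0.8] grip 0.0394 0.0
shift mm [-127.6    1.9   41.5] turn deg [ -2.1   2.8 -90.6]
-1 [ 0.6082 -0.2005  0.0854]
t 25.9 pos [ 0.6    -0.1337  0.2015] q [-0.66  0.74  1.27  0.5   1.68 -0.85] F [ 0.2 -0.4 -0.8] grip 0.0394 0.0
shift mm [-127.6    1.9   41.5] turn deg [ 2.8  2.1 89.3]
```

```bash
for i in 1 2 3; do python3 -m crank '[0,0,0,0,0,6,148,0,0,0,0,0,12,148,0,0,0,0,0,18,148,0,0,0,0,0,24,148,0,0,0,0,0,30,148]' 20|egrep 'pos|width'; done
python3 - <<'E'
from h import *
C=np.array([.605,-.165,.03])
for b in (.09,.0):
    P,M=tcp(C-.004*k,45,.038,.010,b,-1); print(P.round(4)); to(P,M)
E
```

```text
position: [0.6001, -0.1335, 0.2014]
grip_width: 0.0368
position: [0.6001, -0.1335, 0.2014]
grip_width: 0.0366
position: [0.6001, -0.1335, 0.2014]
grip_width: 0.0369
[ 0.6088 -0.198   0.0861]
t 27.15 pos [ 0.6001 -0.1335  0.2014] q [-0.66  0.74  1.27  0.51  1.68  0.72] F [-0.4  0.2 -0.5] grip 0.0369 0.0
shift mm [  3.1 125.4  42.3] turn deg [ 3.1 -0.5 -1. ]
[ 0.6016 -0.1348  0.0225]
t 27.15 pos [ 0.6001 -0.1335  0.2014] q [-0.66  0.74  1.27  0.51  1.68  0.72] F [-0.4  0.2 -0.5] grip 0.0369 0.0
shift mm [  2.4 120.6 132.2] turn deg [ 3.1 -0.5 -1. ]
```

```bash
python3 -m crank '[0.5,30,10,1,0,0,148,1,60,20,2,0,-0.5,148,2,90,30,3,-0.5,-1,148,3,115,39,3.1,-0.5,-1,148,3,125,42,3.1,-0.5,-1,148]' 20|egrep 'pos|width|ft_'
python3 - <<'E'
from h import *
from rig import robot
C=np.array([.605,-.165,.03])
P,M=tcp(C-.004*k,45,.038,.010,0,-1); o=to(P,M)
c=robot.camera("wrist"); d=robot.camera("side"); s=robot.camera("scene")
T=np.eye(4);T[:3,:3]=R.from_quat(o["tool_rot"]).as_matrix();T[:3,3]=o["position"];T=T@c["mount"]
for y in (-.07,-.04,0,.04,.07): 
    pt=C+y*np.array([ex[1],-ex[0],0]); print(y,proj(c,pt+.012*k,T).round(0))
# edge along image: brightness along a line through edge mid, in direction of ex
g=cv2.cvtColor(c["pixels"],cv2.COLOR_RGB2LAB)
for y in (-.065,-.05,.05,.065):
    r=[]
    for a in range(-24,25,3):
        u=proj(c,C+.012*k+y*np.array([ex[1],-ex[0],0])+a*1e-3*ex,T).round().astype(int)
        r.append(tuple(g[u[1],u[0]][[0,2]]) if 0<=u[0]<512 and 0<=u[1]<384 else None)
    print(y,[(int(q[0]),int(q[1])) if q else None for q in r])
E
```

```text
position: [0.6083, -0.199, 0.0828]
ft_force: [-0.6, 0.4, -0.1]
grip_width: 0.0366
t 27.57 pos [ 0.6083 -0.199   0.0828] q [-0.74  0.96  1.16  0.49  1.65  0.6 ] F [-0.6  0.4 -0.1] grip 0.0366 0.0
shift mm [ 0.8 -2.8 88.3] turn deg [-0.2  0.1  0.1]
-0.07 [260. 281.]
-0.04 [260. 248.]
0 [261. 200.]
0.04 [261. 147.]
0.07 [261. 104.]
-0.065 [(199, 134), (199, 135), (200, 135), (200, 134), (139, 132), (77, 127), (78, 126), (83, 126), (89, 127), (101, 128), (109, 128), (114, 126), (104, 128), (96, 128), (87, 127), (85, 128), (80, 126)]
-0.05 [(105, 128), (95, 127), (85, 127), (84, 127), (76, 128), (73, 127), (69, 127), (67, 128), (62, 129), (62, 126), (56, 127), (43, 127), (29, 125), (33, 127), (171, 136), (204, 138), (204, 137)]
0.05 [(206, 134), (206, 135), (206, 134), (207, 134), (202, 134), (198, 134), (119, 132), (131, 134), (162, 134), (202, 137), (205, 137), (205, 137), (205, 136), (205, 137), (205, 137), (206, 137), (205, 137)]
0.065 [(201, 133), (201, 134), (205, 134), (206, 134), (206, 134), (205, 134), (117, 133), (130, 133), (169, 135), (202, 136), (203, 136), (205, 137), (205, 138), (204, 136), (204, 137), (204, 137), (205, 137)]
```

```bash
python3 -m crank '[0.5,-1.5,20,0,0,0,148,0.8,-2.8,40,0,0,0,148,0.8,-2.8,60,0,0,0,148,0.8,-2.8,66,0,0,0,148,0.8,-2.8,66,0,0,0,148]' 20|egrep 'pos|width|ft_'
python3 -m crank '[0,0,5,0,0,0,148,0,0,10,0,0,0,148,0,0,15,0,0,0,148,0,0,20,0,0,0,148,0,0,22,0,0,0,148]' 20|egrep 'pos|width|ft_'
python3 - <<'E'
from h import *
C=np.array([.605,-.165,.03])
P,M=tcp(C-.004*k,45,.038,.010,0,-1); o=to(P,M)
flow("scene",[(202,274)],"B"); flow("side",[(286.6,327.4)],"B")
E
```

```text
position: [0.6052, -0.1486, 0.044]
ft_force: [-0.2, 0.2, -0.4]
grip_width: 0.0367
position: [0.6036, -0.1354, 0.0272]
ft_force: [-0.3, 0.1, 0.3]
grip_width: 0.0367
t 28.55 pos [ 0.6036 -0.1354  0.0272] q [-0.67  0.99  1.29  0.52  1.49  0.56] F [-0.3  0.1  0.3] grip 0.0367 0.0
shift mm [-2.   2.7  3.9] turn deg [ 0.1 -0.1  0.4]
scene [202. 274.] -> [202. 274.] d [-0. -0.] 1 2.8
side [286.6 327.4] -> [286.4 327.5] d [-0.2  0.1] 1 37.3
```

```bash
python3 -m crank '[0,0,1.5,0,0,0,148,0,-1,1.5,0,0,0,148,0,-2,1.5,0,0,0,148,0,-3,1.5,0,0,0,148,0,-4,1.5,0,0,0,148]' 20|egrep 'pos|ft_'
python3 -m crank '[0,-2,0,0,0,0,148,0,-4,-1,0,0,0,148,0,-6,-2,0,0,0,148,0,-8,-3,0,0,0,148,0,-8,-3,0,0,0,148]' 20|egrep 'pos|ft_'
python3 - <<'E'
from h import *
C=np.array([.605,-.165,.03])
P,M=tcp(C,45,.0368,.010,0,-1); o=to(P,M)
flow("scene",[(202,274)],"B"); flow("side",[(286.6,327.4)],"B")
E
```

```text
position: [0.6044, -0.1334, 0.0288]
ft_force: [2.1, -4.4, -1.3]
position: [0.605, -0.1331, 0.0367]
ft_force: [1.6, -10.0, -2.1]
t 29.48 pos [ 0.605  -0.1331  0.0367] q [-0.67  0.97  1.29  0.53  1.48  0.57] F [  1.6 -10.   -2.1] grip 0.0363 4.3
shift mm [-3.8  8.6  6.4] turn deg [ 0.7 -0.3  0.5]
scene [202. 274.] -> [202.4 271.5] d [ 0.4 -2.5] 1 2.0
side [286.6 327.4] -> [287.3 324.5] d [ 0.7 -2.9] 1 20.7
```

```bash
python3 -m crank '[0,-3,-6,0,0,0,148,0,-8,-11,0,0,0,148,0,-13,-16,0,0,0,148,0,-18,-21,0,0,0,148,0,-23,-25.5,0,0,0,148]' 20|egrep 'pos|ft_'
python3 - <<'E'
from h import *
flow("scene",[(202,274)],"B"); flow("side",[(286.6,327.4),(182,339)],"B")
from rig import robot
d=robot.camera("side");cv2.imwrite("pics/x1.png",d["pixels"][:,:,::-1]);np.savez("pics/sideC.npz",**d);np.savez("pics/sceneC.npz",**robot.camera("scene"))
C=np.array([.605,-.165,.03]); print(proj(d,C+.075*np.array([-ex[1],ex[0],0])),proj(d,C+.0414*k+.0023*ex+.075*np.array([-ex[1],ex[0],0])))
E
```

```text
position: [0.6032, -0.1303, 0.0721]
ft_force: [1.5, -2.2, -1.7]
scene [202. 274.] -> [199.  259.9] d [ -3.  -14.1] 1 13.0
side [286.6 327.4] -> [260.6 343.3] d [-26.   15.9] 1 31.9
side [182. 339.] -> [210.2 437.6] d [28.2 98.6] 0 1.9
[286.29521234 331.11356579] [286.46629088 320.00615661]
```

```bash
python3 -m crank '[0,-7,-5,0,0,0,148,0,-14,-9.5,0,0,0,148,0,-21.5,-13,0,0,0,148,0,-29,-16,0,0,0,148,0,-36.6,-18,0,0,0,148]' 20|egrep 'pos|ft_|grip'
python3 - <<'E'
from h import *
flow("scene",[(199,260)],"C")
s=np.load("pics/sceneC.npz")
# far (robot-away) top corner at screen face, path check
for a in (0,15,30,45):
    r=np.radians(a);F=-.012*np.sin(r)
    p=np.array([.605,-.165,.03])+(F+.16*(1-np.cos(r)))*ex+.16*np.sin(r)*k
    v=-np.sin(r)*-1*ex*0
    print(a,proj(s,p+.075*np.array([ex[1],-ex[0],0])).round(1))
E
```

```text
position: [0.6007, -0.116, 0.1108]
ft_force: [0.4, -2.0, -1.7]
grip_width: 0.0366
grip_force: 0.9
scene [199. 260.] -> [ -7.1 272. ] d [-206.1   12. ] 0 0.0
0 [202.2 277. ]
15 [200.6 266.4]
30 [202.6 251.4]
45 [208.4 233.2]
```

```bash
python3 -m crank '[0,-8,-2.5,0,0,0,148,0,-16,-4.5,0,0,0,148,0,-24,-6,0,0,0,148,0,-32,-7,0,0,0,148,0,-38,-7,0,0,0,148]' 20|egrep 'pos|ft_|grip'
python3 - <<'E'
from h import *
from rig import robot
o=robot.get_obs(); print(o["q"].round(2),o["tool_rot"])
C=np.array([.605,-.165,.03])
P,M=tcp(C+.0384*ex+.1131*k,45,.0368,.010,0,-1); to(P,M)
c=robot.camera("wrist"); s=robot.camera("scene")
T=np.eye(4);T[:3,:3]=R.from_quat(o["tool_rot"]).as_matrix();T[:3,3]=o["position"];T=T@c["mount"]
lab=lambda p:cv2.cvtColor(p,cv2.COLOR_RGB2LAB)
np.savez("pics/sceneD.npz",**s)
# scene: screen face / panel outline scan: column profile near expected right corner
g=lab(s["pixels"]).astype(int)
for col in (200,204,208,212): print(col,[(r,g[r,col,0],g[r,col,2]) for r in range(222,262,2)])
E
```

```text
position: [0.5983, -0.0946, 0.1427]
ft_force: [-0.5, -1.0, 0.3]
grip_width: 0.0367
grip_force: 0.7
[-0.63  0.81  1.34  0.55  1.58  0.65] [ 0.92258516  0.05555593 -0.01972187 -0.38126266]
t 31.08 pos [ 0.5983 -0.0946  0.1427] q [-0.63  0.81  1.34  0.55  1.58  0.65] F [-0.5 -1.   0.3] grip 0.0367 0.7
shift mm [-1.4  4.2  0.9] turn deg [ 0.1 -0.1  0.4]
200 [(222, np.int64(149), np.int64(137)), (224, np.int64(112), np.int64(132)), (226, np.int64(102), np.int64(128)), (228, np.int64(100), np.int64(128)), (230, np.int64(102), np.int64(127)), (232, np.int64(101), np.int64(127)), (234, np.int64(99), np.int64(127)), (236, np.int64(102), np.int64(127)), (238, np.int64(106), np.int64(127)), (240, np.int64(105), np.int64(127)), (242, np.int64(103), np.int64(127)), (244, np.int64(105), np.int64(127)), (246, np.int64(105), np.int64(128)), (248, np.int64(100), np.int64(128)), (250, np.int64(78), np.int64(130)), (252, np.int64(73), np.int64(130)), (254, np.int64(101), np.int64(132)), (256, np.int64(158), np.int64(134)), (258, np.int64(172), np.int64(134)), (260, np.int64(172), np.int64(134))]
204 [(
[... 1517 characters left out ...]
, (224, np.int64(126), np.int64(136)), (226, np.int64(103), np.int64(134)), (228, np.int64(91), np.int64(132)), (230, np.int64(101), np.int64(128)), (232, np.int64(103), np.int64(127)), (234, np.int64(102), np.int64(127)), (236, np.int64(103), np.int64(128)), (238, np.int64(103), np.int64(127)), (240, np.int64(105), np.int64(127)), (242, np.int64(104), np.int64(127)), (244, np.int64(103), np.int64(127)), (246, np.int64(105), np.int64(127)), (248, np.int64(104), np.int64(127)), (250, np.int64(102), np.int64(127)), (252, np.int64(103), np.int64(127)), (254, np.int64(105), np.int64(127)), (256, np.int64(93), np.int64(129)), (258, np.int64(72), np.int64(131)), (260, np.int64(80), np.int64(131))]
```

```bash
python3 -m crank '[0,0,2,0,0,0,148,0,0,4,0,0,0,148,0,0,6,0,0,0,148,0,0,8,0,0,0,148,0,0,9,0,0,0,148]' 20|egrep 'pos|ft_|grip'
python3 -m crank '[0,1,0,0,0,0,255,0,4,0,0,0,0,255,0,7,0,0,0,0,255,0,10,0,0,0,0,255,0,12,0,0,0,0,255]' 10|egrep 'pos|ft_|grip'
python3 -m crank '[0,0,0,0,0,0,255,0,0,0,0,0,0,255,0,0,0,0,0,0,255,0,0,0,0,0,0,255,0,0,0,0,0,0,255]' 10|egrep 'pos|ft_|grip'
```

```text
position: [0.5975, -0.0887, 0.1347]
ft_force: [-0.2, -1.7, -0.8]
grip_width: 0.0364
grip_force: 0.6
position: [0.5986, -0.0976, 0.1263]
ft_force: [-0.2, 0.1, -2.9]
grip_width: 0.0117
grip_force: 10.0
position: [0.5986, -0.0972, 0.1267]
ft_force: [0.2, -0.3, -2.9]
grip_width: 0.0118
grip_force: 10.0
```

```bash
python3 -m crank '[0,0,0,0,0,0,255,0,0,0,0,0,0,255,0,0,0,0,0,0,255,0,0,0,0,0,0,255,0,0,0,0,0,0,255]' 35|egrep 'time|ft_|grip'
cat > arc.py <<'E'
import numpy as np
L=126.5
def P(a):
    r=np.radians(a);b=r-np.pi/2
    F=np.array([-12*np.sin(r)-1,0]) if b<=0 else np.array([-14*np.tan(b)-1-12*np.cos(b),12*np.sin(b)])
    z=np.array([np.cos(r),-np.sin(r)]);n=np.array([np.sin(r),np.cos(r)]); return F-L*z+6*n,z,n
for a0,st in ((46.,3),(61.,3),(76.,3),(91.,2),(101.,1),(106,1)):
    p0,z,n=P(a0); print(a0,[(round(float(-n@(P(a0+st*i)[0]-p0)),1),round(float(z@(P(a0+st*i)[0]-p0)),1),-st*i) for i in range(1,6)])
E
python3 arc.py
```

```text
time: 32.85
ft_force: [0.2, 0.2, -3.9]
grip_width: 0.0116
grip_force: 35.0
46.0 [(-6.3, 0.2, -3), (-12.6, 0.7, -6), (-18.9, 1.7, -9), (-25.1, 2.9, -12), (-31.2, 4.6, -15)]
61.0 [(-6.4, 0.3, -3), (-12.7, 1.1, -6), (-19.0, 2.1, -9), (-25.3, 3.5, -12), (-31.5, 5.3, -15)]
76.0 [(-6.5, 0.5, -3), (-13.0, 1.3, -6), (-19.4, 2.4, -9), (-25.8, 3.9, -12), (-32.0, 5.5, -15)]
91.0 [(-3.9, -0.1, -2), (-7.9, -0.1, -4), (-11.8, 0.1, -6), (-15.7, 0.4, -8), (-19.6, 0.9, -10)]
101.0 [(-2.0, -0.0, -1), (-3.9, -0.0, -2), (-5.9, 0.0, -3), (-7.8, 0.1, -4), (-9.8, 0.2, -5)]
106 [(-2.0, -0.0, -1), (-3.9, 0.0, -2), (-5.9, 0.1, -3), (-7.8, 0.2, -4), (-9.7, 0.3, -5)]
```

```bash
python3 -m crank '[0,-6.3,0.2,-3,0,0,255,0,-12.6,0.7,-6,0,0,255,0,-18.9,1.7,-9,0,0,255,0,-25.1,2.9,-12,0,0,255,0,-31.2,4.6,-15,0,0,255]' 35|egrep 'pos|ft_|grip_w'
python3 -m crank '[0,-6.4,0.3,-3,0,0,255,0,-12.7,1.1,-6,0,0,255,0,-19,2.1,-9,0,0,255,0,-25.3,3.5,-12,0,0,255,0,-31.5,5.3,-15,0,0,255]' 35|egrep 'pos|ft_|grip_w'
```

```text
position: [0.5956, -0.0721, 0.146]
ft_force: [-0.8, -0.3, -3.4]
grip_width: 0.0117
position: [0.5915, -0.0417, 0.1571]
ft_force: [0.0, -0.6, -5.2]
grip_width: 0.0117
```

```bash
python3 -m crank '[0,-6.5,0.5,-3,0,0,255,0,-13,1.3,-6,0,0,255,0,-19.4,2.4,-9,0,0,255,0,-25.8,3.9,-12,0,0,255,0,-32,5.5,-15,0,0,255]' 35|egrep 'pos|ft_|grip_w'
python3 - <<'E'
from h import *
from rig import robot
o=robot.get_obs(); Rm=R.from_quat(o["tool_rot"]).as_matrix(); z=Rm[:,2]; print("alpha",np.degrees(np.arctan2(-z[2],z@ex)),"q",o["q"].round(2))
S=np.array([.5762,-.009,.03]); e=o["position"]+.1265*z; print("end mid: before strip",((e-S)@ex).round(4),"z",(e-S)[2].round(4)); print(o["ft_force"],o["moment"])
E
```

```text
position: [0.5872, -0.0092, 0.1598]
ft_force: [0.4, -0.0, -4.1]
grip_width: 0.0117
alpha 90.10532700549535 q [-0.21  0.53  1.58 -0.    1.02  1.25]
end mid: before strip -0.0017 z 0.0033
[ 0.37466648 -0.02911429 -4.1380271 ] [-0.05280055  0.16687513  0.00702181]
```

```bash
for i in 1 2 3; do python3 -m crank '[0,0,0.3,0,0,0,255,0,0,0.7,0,0,0,255,0,0,1,0,0,0,255,0,0,1,0,0,0,255,0,0,1,0,0,0,255]' 35|egrep 'pos|ft_'; done
```

```text
position: [0.5879, -0.0105, 0.1589]
ft_force: [-2.0, 2.1, 1.7]
position: [0.5879, -0.0104, 0.1588]
ft_force: [-4.6, 1.2, 8.2]
position: [0.588, -0.0105, 0.1588]
ft_force: [-5.6, 1.7, 12.9]
```

```bash
python3 -m crank '[0,0,-0.7,0,0,0,255,0,0,-1.4,0,0,0,255,0,0,-2,0,0,0,255,0,0,-2.4,0,0,0,255,0,0,-2.4,0,0,0,255]' 35|egrep 'pos|ft_'
for i in 1 2 3 4; do python3 -m crank '[0,-0.5,0,0,0,0,255,0,-1,0,0,0,0,255,0,-1.5,0,0,0,0,255,0,-2,0,0,0,0,255,0,-2,0,0,0,0,255]' 35|egrep 'pos|ft_'; done
```

```text
position: [0.5883, -0.0104, 0.1589]
ft_force: [-1.6, 0.7, 1.4]
position: [0.5882, -0.0087, 0.1589]
ft_force: [-1.5, -0.7, 1.2]
position: [0.5882, -0.0068, 0.1589]
ft_force: [-0.7, -3.4, -1.1]
position: [0.588, -0.0047, 0.159]
ft_force: [0.3, -4.2, -3.1]
position: [0.5877, -0.0024, 0.1591]
ft_force: [1.5, -4.5, -2.7]
```

```bash
python3 -m crank '[0,1.5,0,0,0,0,255,0,3,0,0,0,0,255,0,4.5,0,0,0,0,255,0,6,0,0,0,0,255,0,7,-0.5,0,0,0,255]' 35|egrep 'pos|ft_'
python3 -m crank '[0,-3.9,-0.1,-2,0,0,255,0,-7.9,-0.1,-4,0,0,255,0,-11.8,0,-6,0,0,255,0,-15.7,0.2,-8,0,0,255,0,-19.6,0.5,-10,0,0,255]' 35|egrep 'pos|ft_'
python3 -m crank '[0,-2,0,-1,0,0,255,0,-3.9,0,-2,0,0,255,0,-5.9,0,-3,0,0,255,0,-7.8,0,-4,0,0,255,0,-9.8,0.1,-5,0,0,255]' 35|egrep 'time|pos|ft_'
```

```text
position: [0.5875, -0.0082, 0.1592]
ft_force: [0.7, 0.7, -2.9]
position: [0.5841, 0.0116, 0.1581]
ft_force: [-0.8, 0.5, -3.3]
time: 38.68
position: [0.5828, 0.0211, 0.1561]
ft_force: [0.7, -1.5, -2.9]
```

```bash
for i in 1 2 3; do python3 -m crank '[0,-1,0,-0.5,0,0,255,0,-2,0,-1,0,0,255,0,-3,0,-1.5,0,0,255,0,-3.9,0,-2,0,0,255,0,-3.9,0,-2,0,0,255]' 35|egrep 'pos|ft_'; python3 -c "
from rig import robot;print(robot.get_obs()['moment'].round(3))"; done
```

```text
position: [0.5838, 0.0241, 0.1557]
ft_force: [0.6, 0.1, -3.3]
[0.387 0.199 0.036]
position: [0.5837, 0.0277, 0.1547]
ft_force: [-0.1, 0.9, -3.7]
[0.42  0.25  0.012]
position: [0.5833, 0.0314, 0.1534]
ft_force: [0.5, 0.3, -4.3]
[0.48  0.195 0.029]
```

```bash
for i in 1 2 3; do python3 -m crank '[0,-0.1,0.3,0,0,0,255,0,-0.2,0.6,0,0,0,255,0,-0.4,0.9,0,0,0,255,0,-0.4,0.9,0,0,0,255,0,-0.4,0.9,0,0,0,255]' 35|egrep 'pos|ft_'; python3 -c "
from rig import robot;print(robot.get_obs()['moment'].round(3))"; done
```

```text
position: [0.5835, 0.0308, 0.1527]
ft_force: [1.2, 0.1, -4.2]
[ 0.458  0.238 -0.026]
position: [0.5836, 0.031, 0.1519]
ft_force: [-0.4, 0.4, -1.7]
[0.423 0.216 0.078]
position: [0.5838, 0.0312, 0.1517]
ft_force: [-0.8, 2.5, 5.6]
[ 0.257  0.521 -0.126]
```

```bash
for i in 1 2 3; do python3 -m crank '[0,-0.5,-0.1,-0.3,0,0,255,0,-1,-0.1,-0.5,0,0,255,0,-1.5,-0.2,-0.8,0,0,255,0,-1.9,-0.2,-1,0,0,255,0,-1.9,-0.2,-1,0,0,255]' 35|egrep 'pos|ft_'; python3 -c "
from rig import robot;print(robot.get_obs()['moment'].round(3))"; done
```

```text
position: [0.5837, 0.0326, 0.1512]
ft_force: [-1.8, 0.4, 5.6]
[ 0.137  0.445 -0.14 ]
position: [0.584, 0.0335, 0.1514]
ft_force: [-2.4, -1.0, 7.7]
[-0.274  0.515 -0.098]
position: [0.5841, 0.035, 0.1518]
ft_force: [-2.2, -1.6, 11.0]
[-0.519  0.63  -0.147]
```

```bash
for i in 1 2; do python3 -m crank '[0,0.1,-0.3,0,0,0,255,0,0.2,-0.6,0,0,0,255,0,0.4,-0.9,0,0,0,255,0,0.4,-0.9,0,0,0,255,0,0.4,-0.9,0,0,0,255]' 35|egrep 'pos|ft_'; done
python3 - <<'E'
from h import *
from rig import robot
o=robot.get_obs(); Rm=R.from_quat(o["tool_rot"]).as_matrix(); z=Rm[:,2]; print("alpha",np.degrees(np.arctan2(-z[2],z@ex)),"toolx",Rm[:,0].round(3),o["moment"].round(3))
S=np.array([.5762,-.009,.03]); e=o["position"]+.1288*z; print("end mid rel strip",((e-S)@ex).round(4),"z",(e-S)[2].round(4))
s=robot.camera("scene");d=robot.camera("side");np.savez("pics/sceneE.npz",**s);np.savez("pics/sideE.npz",**d)
for n,c in (("scene",s),("side",d)):
    h=cv2.cvtColor(c["pixels"],cv2.COLOR_RGB2HSV); m=((h[...,0]<12)&(h[...,1]>150)&(h[...,2]>50)).astype(np.uint8)
    k_,l,st,ce=cv2.connectedComponentsWithStats(m); print(n,[(st[i].tolist(),ce[i].round(1).tolist()) for i in range(1,k_) if st[i][4]>8])
E
```

```text
position: [0.5838, 0.0352, 0.1519]
ft_force: [-1.0, -1.3, 8.3]
position: [0.5835, 0.0356, 0.152]
ft_force: [-0.6, -1.7, 5.3]
alpha 114.22182323218577 toolx [0.993 0.118 0.007] [-0.408  0.345 -0.021]
end mid rel strip -0.0093 z 0.0046
scene [([256, 325, 8, 4, 19], [259.4, 326.4])]
side [([396, 211, 7, 14, 44], [398.7, 217.3])]
```

```bash
for i in 1 2; do python3 -m crank '[0,0.5,0.3,0.3,0,0,255,0,0.9,0.6,0.5,0,0,255,0,1.4,0.9,0.8,0,0,255,0,1.8,1.2,1,0,0,255,0,1.8,1.2,1,0,0,255]' 35|egrep 'pos|ft_|time'; python3 -c "
from rig import robot;print(robot.get_obs()['moment'].round(3))"; done
```

```text
time: 43.78
position: [0.5837, 0.0335, 0.1514]
ft_force: [-0.3, -2.0, 6.1]
[-0.444  0.305 -0.088]
time: 44.2
position: [0.5837, 0.0325, 0.151]
ft_force: [-1.4, 0.1, 7.4]
[-0.266  0.391 -0.034]
```

```bash
python3 -m crank '[0,0.1,-0.3,0,0,0,255,0,0.2,-0.5,0,0,0,255,0,0.3,-0.7,0,0,0,255,0,0.3,-0.7,0,0,0,255,0,0.3,-0.7,0,0,0,255]' 15|egrep 'pos|ft_'
python3 -m crank '[0,0,0,0,0,0,255,0,0,0,0,0,0,255,0,0,0,0,0,0,255,0,0,0,0,0,0,255,0,0,0,0,0,0,255]' 3|egrep 'pos|ft_|grip'
python3 -m crank '[0,0,0,0,0,0,222,0,0,0,0,0,0,221,0,0,0,0,0,0,217,0,0,0,0,0,0,213,0,0,0,0,0,0,209]' 3|egrep 'pos|ft_|grip'
python3 -c "
from rig import robot;from h import *
np.savez('pics/sceneF.npz',**robot.camera('scene'));np.savez('pics/sideF.npz',**robot.camera('side'));flow('scene',[(265,257),(224,266)],'0')"
```

```text
position: [0.5836, 0.0325, 0.1511]
ft_force: [0.1, 1.0, 4.1]
position: [0.5835, 0.0325, 0.1511]
ft_force: [0.2, 1.7, 3.3]
grip_width: 0.0121
grip_force: 3.0
position: [0.5825, 0.032, 0.1505]
ft_force: [-0.9, -0.6, 0.2]
grip_width: 0.015
grip_force: 0.0
scene [265. 257.] -> [265.1 258.3] d [0.1 1.3] 1 3.1
scene [224. 266.] -> [224.  265.7] d [-0.  -0.3] 1 5.3
```

```bash
for i in 1 2; do python3 -m crank '[0,0,0,0,0,0,200,0,0,0,0,0,0,195,0,0,0,0,0,0,188,0,0,0,0,0,0,182,0,0,0,0,0,0,176]' 3|egrep 'time|ft_|grip'; done
python3 - <<'E'
from h import *
from rig import robot
o=robot.get_obs(); Rm=R.from_quat(o["tool_rot"]).as_matrix(); z=Rm[:,2]; x=Rm[:,0]
print("alpha",np.degrees(np.arctan2(-z[2],z@ex)))
top=o["position"]-.033*z
for n in ("scene","side"):
    c=np.load(f"pics/{n}F.npz"); pts=[top+.072*x,top-.072*x,top+.072*x+.15*z,top-.072*x+.15*z]
    q=[proj(c,p) for p in pts]; print(n,np.round(q,0).tolist()); flow(n,q,"F")
E
```

```text
time: 46.02
ft_force: [0.1, -0.4, 0.1]
grip_width: 0.0252
grip_force: 0.0
time: 46.43
ft_force: [-0.4, 0.8, 0.3]
grip_width: 0.0256
grip_force: 0.0
alpha 112.10408005676123
scene [[259.0, 161.0], [202.0, 134.0], [245.0, 220.0], [194.0, 192.0]]
scene [259.15152 160.85904] -> [259.1 160.9] d [-0.  0.] 1 0.5
scene [202.34528 134.03731] -> [202.5 133.8] d [ 0.2 -0.2] 1 2.6
scene [245.10832 220.33412] -> [245.1 220.3] d [-0. -0.] 1 0.4
scene [194.20486 192.49269] -> [194.2 192.5] d [-0.  0.] 1 0.3
side [[250.0, 142.0], [181.0, 193.0], [274.0, 212.0], [218.0, 263.0]]
side [249.59782 142.39075] -> [249.6 141.9] d [ 0.  -0.5] 1 3.2
side [181.21738 193.22487] -> [181.2 193.2] d [0. 0.] 1 0.6
side [274.10098 211.50903] -> [274.1 211.5] d [0. 0.] 1 0.4
side [217.7218  263.13348] -> [217.7 263.1] d [-0. -0.] 1 0.5
```

```bash
python3 -m crank '[0,0,-5,0,0,0,176,0,0,-12,0,0,0,176,0,0,-20,0,0,0,176,0,0,-30,0,0,0,176,0,0,-40,0,0,0,176]' 3|egrep 'pos|ft_'
python3 -m crank '[0,0,-20,0,0,0,176,0,0,-45,0,0,0,176,0,0,-70,0,0,0,176,0,0,-90,0,0,0,176,0,0,-90,0,0,0,176]' 3|egrep 'time|pos|ft_'
python3 - <<'E'
from h import *
from rig import robot
flow("scene",[(259.2,160.9),(202.3,134.0),(245.1,220.3),(194.2,192.5),(265,257)],"F")
flow("side",[(181.2,193.2),(274.1,211.5),(217.7,263.1)],"F")
s=robot.camera("scene");d=robot.camera("side")
# screen-face outline in side view: largest region differing from start picture
for n,c in (("scene",s),("side",d)):
    a=np.load(f"pics/{n}0.npz")["pixels"]
    m=(np.abs(c["pixels"].astype(int)-a).max(2)>25).astype(np.uint8); m[:100]=0
    k_,l,st,ce=cv2.connectedComponentsWithStats(m); print(n,[st[i].tolist() for i in range(1,k_) if st[i][4]>150])
    cv2.imwrite(f"pics/end_{n}.png",c["pixels"][:,:,::-1])
    h=cv2.cvtColor(c["pixels"],cv2.COLOR_RGB2HSV);mm=((h[...,0]<12)&(h[...,1]>150)&(h[...,2]>50)).astype(np.uint8)
    k_,l,st,ce=cv2.connectedComponentsWithStats(mm); print("orange",[(st[i].tolist()) for i in range(1,k_) if st[i][4]>8])
    g=cv2.cvtColor(c["pixels"],cv2.COLOR_RGB2LAB).astype(int)
    S=np.array([.5762,-.005,.03]); yd=np.array([-ex[1],ex[0],0])
    for lat in (-.07,.055):   # march along riser top toward the strip; print lightness
        print(lat,[(i,int(g[int(round(p[1])),int(round(p[0])),0])) for i in range(-40,12,4) for p in [proj(c,S+lat*yd+i*1e-3*ex)]])
E
```

```text
position: [0.5815, 0.0477, 0.1895]
ft_force: [0.3, 1.1, 1.0]
time: 47.37
position: [0.5796, 0.0828, 0.2772]
ft_force: [-0.2, 0.1, 0.0]
scene [259.2 160.9] -> [258.9 160.7] d [-0.3 -0.2] 1 2.8
scene [202.3 134. ] -> [244.8  96.2] d [ 42.5 -37.8] 1 35.3
scene [245.1 220.3] -> [244.8 220.1] d [-0.3 -0.2] 1 5.1
scene [194.2 192.5] -> [194.6 192.4] d [ 0.4 -0.1] 1 6.0
scene [265. 257.] -> [265.  256.2] d [-0.  -0.8] 1 2.8
side [181.2 193.2] -> [181.3 193.1] d [ 0.1 -0.1] 1 7.2
side [274.1 211.5] -> [274.  211.4] d [-0.1 -0.1] 1 8.6
side [217.7 263.1] -> [217.9 262.8] d [ 0.2 -0.3] 1 7.1
scene [[195, 137, 52, 33, 566], [156, 154, 98, 108, 5329], [161, 233, 37, 30, 507]]
orange [[256, 325, 8, 4, 20]]
-0.07 [(-40, 91), (-36, 91), (-32, 90), (-28, 90), (-24, 90), (-20, 89), (-16, 58), (-12, 70), (-8, 103), (-4, 111), (0, 111), (4, 109), (8, 102)]
0.055 [(-40, 91), (-36, 90), (-32, 89), (-28, 90), (-24, 90), (-20, 87), (-16, 66), (-12, 57), (-8, 104), (-4, 113), (0, 116), (4, 117), (8, 119)]
side [[179, 146, 83, 61, 566], [212, 203, 118, 110, 6634], [267, 269, 80, 65, 172]]
orange [[396, 211, 7, 14, 40]]
-0.07 [(-40, 65), (-36, 65), (-32, 63), (-28, 63), (-24, 61), (-20, 66), (-16, 9), (-12, 7), (-8, 80), (-4, 78), (0, 78), (4, 81), (8, 82)]
0.055 [(-40, 61), (-36, 63), (-32, 62), (-28, 61), (-24, 63), (-20, 68), (-16, 19), (-12, 80), (-8, 78), (-4, 78), (0, 80), (4, 82), (8, 73)]
```

```bash
python3 -c "
from rig import robot
print(robot.hand_in())"
```

```text
the job is handed in; nothing more can be done
None
```

I handed the job in at about 47 s. The display stands by itself on its open leg, leaning back about 22°, square to the strip with its lower edge about 12 mm before it. The arm is clear and the bystanders were untouched in my checks; I inferred the final leg angle from the lean and did not measure it.

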